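Pry the retaining ring off the bead grinder's spindle

ROBOT

A 7-joint arm with a two-finger parallel gripper is mounted at the origin on the work surface. World frame = base frame: x ahead of the robot, y to its left, z up, the work surface at z = 0. Lengths are in m, angles in rad, forces in N, time in s.
With the tool pointing down it reaches from about 0.425 to 0.925 m from the base axis. Payload 6.8 kg.
Tool frame: the origin (TCP) lies at the very end of the fingers, on their centre line; the grasp point (between the pads) lies 19 mm behind it; z points along the fingers, y is the line along which they close (so a half turn about z gives the same grasp; the last joint's range is limited). The gripper opens to 85 mm and grips with 20 to 120 N. Pads are 22 mm wide; open, the fingers measure 114 mm over their backs; the gripper's body (76 mm by 85 mm) begins 54 mm behind the grasp point. The pads swing forward as they close: fully open they stand 13 mm farther back than shut.
Start: joints at [1.213, 0.477, 0.022, 1.555, -0.011, 1.109, -0.083], TCP at [0.167, -0.654, 0.231] pointing down, gripper open.
Joint ranges: [-2.96, 2.96], [-0.34, 2.1], [-1.41, 1.46], [0.24, 2.44], [-1.37, 4.51], [0.17, 1.92], [-2.96, 2.96]. Speed limits (rad/s): [2.39, 2.39, 3.14, 3.14, 3.14, 3.14, 3.14].

INTERFACE

Orientations are given as a rotation vector (axis times angle).
In Python, from bench import get_obs, viewer, r gives the robot as it stands. The module is installed in compiled form; this text tells all that it offers.
- The arm moves only by the tool play_rows, never from a script. Its argument "commands" is a list that holds one entry, the list of rows, each a list of 5 numbers: the gripper's target within -1 to 1 (shut at 1, half-way at 0, fully open at -1), then the shift along the tool's x, y, z scaled (see below), then the turn about the tool's z scaled (see below). A call has 1 to 12 rows; each row is the pose to reach, as a shift and turn from the pose commanded when the call began, along the tool's axes at that moment; what a row does not reach only later rows make up. The controller multiplies each number of a shift by 0.2 m and each number of a turn by pi/2 rad. A row lasts 1/12 s, in which the tool goes at most 41.7 mm and 7.16 degrees, less where a joint would pass 70% of its speed; a pose out of reach is approached as far as the arm can. A call with a number of a shift or a turn outside -1 to 1 is refused whole. A call with a gripper value outside its range is refused whole. The fingers move at their own pace and stop on an object; "grip_force" is the grip in N (left out, the last holds). Time passes only in rows, so rows that repeat a pose let the fingers close. It gives the time, the measured TCP pose, the force, the opening and the grip force at its end, in the units of the state.
- get_obs(): the state, without advancing time (a new reading comes with each control period).
- viewer.grab_frame(name): name is "scene" or "top" or "wrist"; returns a dict with "pixels" (480x640x3 uint8, red, green, blue), "fovy" (degrees; the focal length in pixels is half the picture's height over the tangent of half this angle, whatever the lens; pixels are square), "cx", "cy" (the principal point, pixels), "distortion" ([k1, k2, p1, p2, k3] as OpenCV has them; the pictures are not rectified), "world_to_cam" (4x4, takes a point from world to camera coordinates); the wrist camera has in their place "hand_eye" (4x4, takes a point from camera to tool coordinates, whose origin is the TCP and whose axes are the flange's). Camera axes: x right, y up, looking along -z (the intrinsics and any distortion apply to the point x, -y, -z); pixel columns grow to the right and rows downward; lengths in m; the calibration is good to about 2 mm. A picture is of the moment at which its call begins: read the wrist's pose just before it. There is no depth.
- r.hand_in(): hands the job in; it is judged then, once.
Trained networks look in a picture, given as the dict that the camera call returned (one of the last four; its "shot" number tells which), for a name from the list of things; names that differ only in an ending like _2 or _b are one class to them, and where a whole thing is asked for, a point or a joint stands for the part that bears it (a point fixed in the world has none). Each returns a list of dicts, best first, with "score" (0 to 1); they miss things now and then, are a little off and sometimes report something else, mostly with a low value. They report only what shows in the picture. A call takes as long as a camera call. They do not tell look-alikes from the thing itself.
- viewer.trace(picture, thing): "pixels" (480x640 bool, what is visible of it) and "rect" ([left, top, right, bottom] in pixels, round what is visible of it).
The state is a dict: "clock": time; "joints": joint angles; "qvel": joint speeds; "tau": joint torques, N m; "tcp_pos": TCP position; "orientation": TCP orientation; "contact_force": force on the tool from outside, world axes, zero at the start; "moment": the same for the moment, N m; "grip_width": finger opening in m; "gripper_force": force on a finger pad.
Only numpy, scipy, OpenCV 4.12 (cv2) and the standard library are available. Lean on these libraries where they do the work, as an engineer would, in place of code of your own. Each camera call takes 0.05 s, during which the arm holds its last target. There are 200 camera calls.

TASK

Take the hooked pick from its wooden rack, hook it into the eye of the yellow retaining ring and pry the ring sideways out of its groove in the grinder's spindle, working in under the overhead rod rest. With the pick, draw the ring clear of the spindle and the copper grinding head so that it lies flat on the floor of the white pan; do not touch the ring with the gripper. Then hang the pick back in the rack by its collar and let go, leaving the tins, the loose glass rods and the pliers where they lie.

Things in the scene. Friction and masses are not known exactly. Their poses are not given: they have to be found in the camera images.
- pick: Loose hooked pick, 158 mm long, 140 g. Origin: centre of the underside of its brass collar (44 x 44 x 6 mm plate, z 0 to 6), on the shank axis; z runs up the handle. Steel shank, 8 mm diameter, down to z = -65 mm; there it bends 45 degrees to the toe. Starts upright in the rack, collar on the rails, toe towards the rack's -x (within 0.1 rad).
- pick_grip (a point): On the axis of the pick's red square handle, 36 mm above the collar's underside. The handle is 18 x 18 mm, faces along the pick's x and y, from z = 6 to 76 mm.
- pick_tip (a point): Centre of the round end (radius 3 mm) of the pick's toe: (-14.1, 0, -79.1) mm in the pick's frame. The toe is 6 mm in diameter and runs 20 mm from the bend towards -x and -z.
- rack: Fixed wooden rack. Origin: centre of its underside, on the table. Two rails, 150 mm long, along its x, 12 mm wide, centred at y = +-18 mm (24 mm gap, open at the ends), top at z = 110 mm. 12 mm square posts under the rail ends; base 170 x 80 x 8 mm. The pick's shank hangs between the rails with the collar resting on both.
- ring: Loose yellow sprung ring, 81 mm long, 8 mm thick, 110 g, snapped into the spindle's groove (not liftable: the cap overlaps it). Origin: on its axis at its underside; z up. Sprung arms reach round the spindle to x = +19 mm, outer radius 27 mm, open towards +x; its eye is on the -x side. Pulled along its own -x with about 6 N it springs off within some 20 mm. Turned up to 0.25 rad in the groove.
- ring_eye (a point): Centre of the eye's opening, mid-thickness: (-43, 0, 4) mm in the ring's frame. The opening spans x = -32 to -54 mm and y = -12 to +12 mm; an outer bar (x -54 to -62 mm, 38 mm wide) closes it.
- grinder: Fixed bead grinder. Origin: on the vertical spindle axis at the table top; z up. White pan: x -175 to +50 mm, y -80 to +80 mm outside, walls 5 mm, floor at z = 44, rim at z = 62 mm. Front (where the ring's eye points) is -x. On the axis stand the copper grinding head (radius 24 mm, z 44 to 56), the groove and the cap (radius 21 mm, z 66.5 to 82).
- spindle (a point): On the spindle axis at the bottom of the groove, z = 56 mm in the grinder's frame. Groove: radius 16 mm, z 56 to 66.5 mm; the ring's underside starts at z = 56, so 12 mm above the pan's floor.
- rod_rest (a point): Middle of the foremost of 4 fixed glass rods (8 mm diameter, along the grinder's y, 210 mm long) at grinder x = -66, -36, -6, +24, z = 179 mm. Rails at y = +-90, x -74 to +46, z 165 to 175; posts at x = 40, y = +-90 mm. The upright pick cannot work below: lean its handle 25 to 45 degrees from vertical, outward along the ring's -x.
- tin: Bystander: bright tin, diameter 64, height 28 mm; origin centre of its underside.
- tin_dark: Bystander: dark tin, diameter 56, height 30 mm; origin centre of its underside.
- glass_rods: Bystander: flat bundle of five glass rods, 240 x 45 x 12 mm, lying along its x; origin centre of its underside.
- pliers: Bystander: pliers with red handles, about 160 x 60 x 12 mm, lying along its x; origin near the middle of its underside.
Not all that is in view belongs to the job. Of the things that look like the pick, the largest one is meant.

How it is judged:
By the outcome, as a careful person would: the job done as asked, in the order asked, and still so for the second after the job is handed in, with the robot touching nothing.
It also fails if it takes over 58 s, if anything falls off the work surface, if the arm or the gripper's body presses on something with over 40 N, if the wrist force passes 120 N, or if a joint passes its speed limit or range.

## Working session

There is one attempt and no reset: what is moved stays moved. The work goes in short steps, Python scripts to look and compute and a tool call to move; the robot and the scene stay as the last step left them, time stands still between calls to the robot, and variables do not carry over. Pictures are saved under pics/ and viewed, at most 10 in all, crops included, and the job is handed in when it is done.

Besides the shell and the picture viewer there is one more tool, called after ">>>" as a command line: name --argument value ..., lists and objects as JSON in quotes. play_rows: Moves the arm, as the interface text tells. Shifts and turns lie within -1 to 1; 1 stands for 0.2 m of shift or pi/2 rad of turn. Its arguments: {"type":"object","properties":{"commands":{"type":"array","items":{"type":"array","items":{"type":"array","items":{"type":"number","minimum":-1,"maximum":1}}}},"grip_force":{"type":"number"}},"required":["commands"]}

```bash
mkdir -p pics; cat > h.py <<'E'
import numpy as np, cv2
from scipy.spatial.transform import Rotation as R
from bench import get_obs, viewer, r
def grab(n):
    o=get_obs(); f=viewer.grab_frame(n)
    if 'world_to_cam' in f: W=np.array(f['world_to_cam'])
    else:
        T=np.eye(4);T[:3,:3]=R.from_rotvec(o['orientation']).as_matrix();T[:3,3]=o['tcp_pos']
        W=np.linalg.inv(T@np.array(f['hand_eye']))
    f['W']=W; fl=240/np.tan(np.radians(f['fovy'])/2)
    f['K']=np.array([[fl,0,f['cx']],[0,fl,f['cy']],[0,0,1.]]); f['D']=np.array(f['distortion'],float)
    return f
def ray(f,px):
    u=cv2.undistortPoints(np.array(px,float).reshape(-1,1,2),f['K'],f['D']).reshape(-1,2)
    d=np.c_[u[:,0],-u[:,1],-np.ones(len(u))]@f['W'][:3,:3]
    return -f['W'][:3,:3].T@f['W'][:3,3], d/np.linalg.norm(d,axis=1)[:,None]
def atz(f,px,z):
    c,d=ray(f,px); return c+d*((z-c[2])/d[:,2])[:,None]
def proj(f,P):
    P=np.atleast_2d(P); c=P@f['W'][:3,:3].T+f['W'][:3,3]; c=c*[1,-1,-1]
    return cv2.projectPoints(c,np.zeros(3),np.zeros(3),f['K'],f['D'])[0].reshape(-1,2)
def tri(f1,p1,f2,p2):
    A=[];b=[]
    for f,p in((f1,p1),(f2,p2)):
        c,d=ray(f,p); M=np.eye(3)-np.outer(d[0],d[0]); A.append(M);b.append(M@c)
    x=np.linalg.lstsq(np.vstack(A),np.hstack(b),rcond=None)[0]
    return x
def save(f,n): cv2.imwrite('pics/'+n+'.png',f['pixels'][:,:,::-1])
E
python3 - <<'E'
from h import *
np.set_printoptions(precision=4,suppress=True)
o=get_obs(); print({k:np.round(v,4) for k,v in o.items()}); print(R.from_rotvec(o['orientation']).as_matrix())
for n in('scene','top'):
    f=grab(n); save(f,n+'0'); print(n,f['fovy'],f['D'],np.linalg.inv(f['W'])[:3,3])
    for t in('pick','rack','ring','grinder','rod_rest','tin','tin_dark','glass_rods','pliers'):
        print(t,[(round(d['score'],2),np.round(d['rect']).tolist(),np.argwhere(d['pixels']).mean(0)[::-1].round(1).tolist()) for d in viewer.trace(f,t)][:4])
E
```

```text
{'clock': np.float64(0.0), 'joints': array([ 1.2129,  0.4778,  0.0223,  1.5565, -0.0115,  1.1092, -0.0831]), 'qvel': array([-0.0015,  0.0007, -0.0002, -0.0004,  0.0003,  0.0001,  0.    ]), 'tau': array([ -0.0012, -59.6453,   1.6079, -28.1198,   0.0124,   0.0095,
        -0.    ]), 'tcp_pos': array([ 0.1667, -0.6535,  0.2303]), 'orientation': array([-3.1154, -0.3912,  0.0006]), 'contact_force': array([-0.275 ,  0.6839,  0.1562]), 'moment': array([-0.0124,  0.0362,  0.0053]), 'gripper_force': np.float64(0.0), 'grip_width': np.float64(0.0853)}
[[ 0.969   0.2473 -0.0006]
 [ 0.2473 -0.9689  0.0017]
 [-0.0001 -0.0018 -1.    ]]
scene 43.79929273318482 [-0.0147  0.      0.      0.      0.    ] [ 1.6383 -0.1714  1.0465]
pick [(0.71, [361.0, 236.0, 385.0, 258.0], [372.8, 248.9]), (0.65, [324.0, 297.0, 346.0, 329.0], [337.0, 313.2]), (0.52, [102.0, 286.0, 142.0, 338.0], [118.9, 313.1])]
rack [(0.86, [375.0, 248.0, 412.0, 323.0], [390.5, 297.3])]
ring []
grinder [(0.89, [166.0, 222.0, 272.0, 345.0], [220.6, 296.6]), (0.57, [486.0, 242.0, 530.0, 312.0], [507.4, 279.0])]
rod_rest [(0.74, [164.0, 2
[... 608 characters left out ...]
0, 255.0, 278.0, 278.0], [264.1, 264.1])]
rack [(0.97, [245.0, 181.0, 283.0, 240.0], [266.1, 209.8])]
ring [(0.6, [379.0, 212.0, 402.0, 224.0], [389.8, 220.5]), (0.47, [256.0, 190.0, 272.0, 208.0], [262.4, 197.4])]
grinder [(0.63, [356.0, 170.0, 440.0, 247.0], [396.6, 211.1])]
rod_rest [(0.82, [358.0, 169.0, 441.0, 248.0], [396.9, 211.0])]
tin [(0.71, [319.0, 279.0, 334.0, 296.0], [328.4, 287.1])]
tin_dark [(0.78, [209.0, 197.0, 233.0, 216.0], [219.8, 205.9])]
glass_rods [(0.63, [154.0, 182.0, 182.0, 255.0], [167.2, 218.4]), (0.51, [245.0, 181.0, 284.0, 236.0], [266.6, 210.0])]
pliers [(0.85, [452.0, 203.0, 480.0, 252.0], [469.9, 226.3]), (0.27, [385.0, 214.0, 399.0, 222.0], [390.4, 218.1])]
```

```bash
python3 - <<'E'
import cv2
a=cv2.imread('pics/scene0.png')[200:370,80:560]; b=cv2.imread('pics/top0.png')[150:310,140:500]
cv2.imwrite('pics/c1.png',cv2.resize(a,(800,283),interpolation=2)); cv2.imwrite('pics/c2.png',cv2.resize(b,(800,356),interpolation=2))
E
```

```text
(no output)
```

View pics/c1.png

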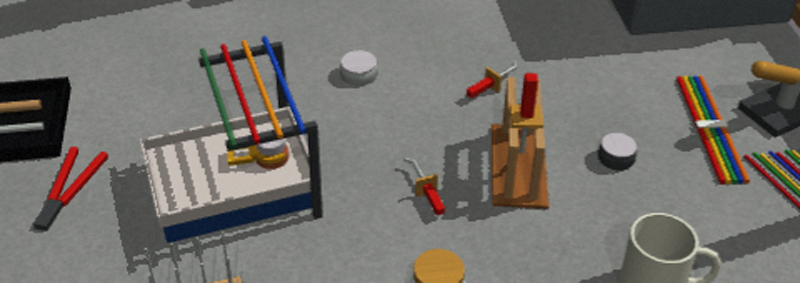

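View pics/c2.png

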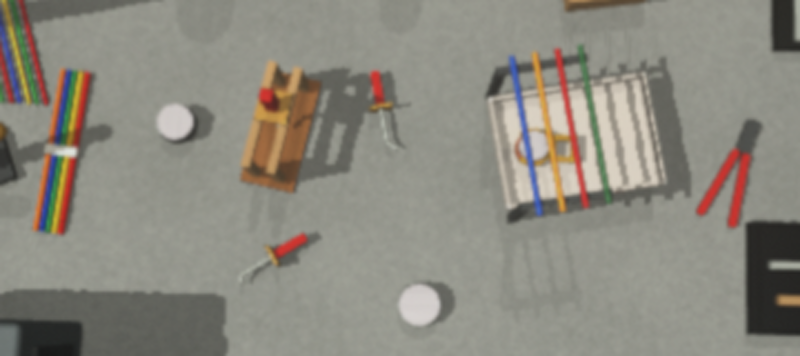

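```bash
python3 - <<'E'
from h import *
np.set_printoptions(precision=4,suppress=True)
f=grab('top')
S=lambda x,y:(140+x*.45,150+y*.45)
for n,p,z in [('handle top',S(267,96),.186),('rack rail end TL',S(270,65),.11),('TR',S(297,70),.11),('base BL',S(241,180),.008),('base BR',S(293,190),.008),('railend BL',S(248,172),.11),('railendBR',S(277,180),.11),
 ('cap',S(532,147),.082),('eye',S(567,149),.06),('pan TL',S(489,97),.062),('pan TR',S(648,72),.062),('pan BR',S(665,182),.062),('pan BL',S(510,208),.062),('greenrod top',S(582,46),.183),('green bot',S(608,202),.183)]:
    print(n,atz(f,[p],z)[0])
print(np.array(viewer.grab_frame('wrist')['hand_eye']))
E
```

```text
handle top [0.6256 0.1741 0.186 ]
rack rail end TL [0.6849 0.1828 0.11  ]
TR [0.6791 0.1455 0.11  ]
base BL [0.538  0.2321 0.008 ]
base BR [0.5256 0.156  0.008 ]
railend BL [0.5363 0.2062 0.11  ]
railendBR [0.5266 0.1665 0.11  ]
cap [ 0.5864 -0.1811  0.082 ]
eye [ 0.5886 -0.2329  0.06  ]
pan TL [ 0.6595 -0.1217  0.062 ]
pan TR [ 0.7016 -0.3454  0.062 ]
pan BR [ 0.5455 -0.3696  0.062 ]
pan BL [ 0.5027 -0.1542  0.062 ]
greenrod top [ 0.7037 -0.2311  0.183 ]
green bot [ 0.5012 -0.2663  0.183 ]
[[ 0.0008  0.9547  0.2976  0.076 ]
 [ 1.     -0.001   0.0005 -0.0003]
 [ 0.0007  0.2976 -0.9547 -0.1418]
 [ 0.      0.      0.      1.    ]]
```

>>> play_rows --commands '[[[-1,1,-0.4,-0.35,0],[-1,1,-0.4,-0.35,0],[-1,1,-0.4,-0.35,0],[-1,1,-0.4,-0.35,0],[-1,1,-0.4,-0.35,0],[-1,1,-0.4,-0.35,0]]]'

```text
clock: 1.6
tcp_pos: [0.3472, -0.5231, 0.3035]
orientation: [3.115, 0.402, 0.007]
contact_force: [2.2, 0.2, -0.1]
grip_width: 0.085
gripper_force: 0.0
```

>>> play_rows --commands '[[[-1,1,-0.4,0,0],[-1,1,-0.4,0,0],[-1,1,-0.4,0,0],[-1,1,-0.4,0,0],[-1,1,-0.4,0,0],[-1,1,-0.4,0,0]]]'

```text
clock: 2.1
tcp_pos: [0.5222, -0.3922, 0.3012]
orientation: [-3.111, -0.408, -0.007]
contact_force: [1.1, 1.4, -0.5]
grip_width: 0.0855
gripper_force: 0.0
```

>>> play_rows --commands '[[[-1,0.6,-0.2,0,0],[-1,0.6,-0.2,0,0],[-1,0.6,-0.2,0,0],[-1,0.6,-0.2,0,0],[-1,0.6,-0.2,0,0]]]'

```text
clock: 2.52
tcp_pos: [0.6238, -0.328, 0.3005]
orientation: [-3.114, -0.401, -0.001]
contact_force: [-0.7, 0.1, 1.1]
grip_width: 0.0854
gripper_force: 0.0
```

```bash
python3 - <<'E'
from h import *
import pickle
o=get_obs();print(o['clock'],o['tcp_pos'],o['joints'])
f=grab('wrist'); save(f,'w1'); pickle.dump(f,open('w1.pkl','wb')); print(f['fovy'])
for t in('ring','grinder','rod_rest'):
    print(t,[(round(d['score'],2),np.round(d['rect']).tolist()) for d in viewer.trace(f,t)][:3])
E
```

```text
2.5167 [ 0.6238133  -0.32803144  0.30052641] [ 0.49264324  0.48697011 -0.14552411  1.38134962  0.06881669  1.27882995
 -0.97084541]
65.92079930087212
ring [(0.65, [173.0, 175.0, 240.0, 232.0])]
grinder [(0.72, [45.0, 76.0, 356.0, 360.0]), (0.46, [169.0, 174.0, 241.0, 232.0])]
rod_rest [(0.58, [43.0, 75.0, 352.0, 362.0])]
```

View pics/w1.png

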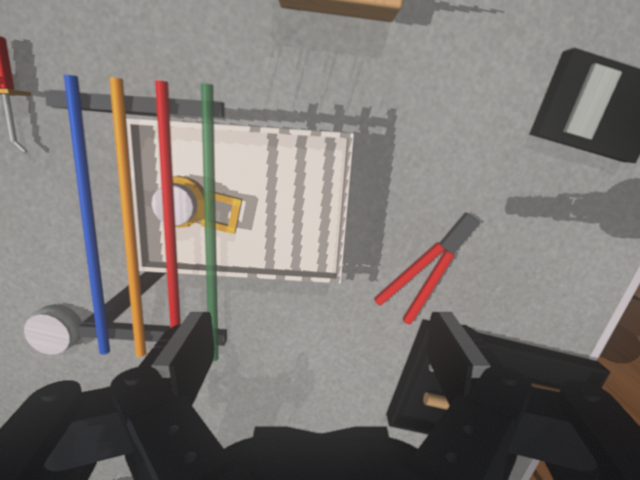

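>>> play_rows --commands '[[[-1,0.2,-0.9,0,0],[-1,0.2,-0.9,0,0],[-1,0.2,-0.9,0,0],[-1,0.2,-0.9,0,0],[-1,0.2,-0.9,0,0],[-1,0.2,-0.9,0,0]]]'

```text
clock: 3.22
tcp_pos: [0.6153, -0.1419, 0.3022]
orientation: [-3.114, -0.401, -0.002]
contact_force: [0.6, -0.1, 0.2]
grip_width: 0.0854
gripper_force: 0.0
```

```bash
python3 - <<'E'
from h import *
import pickle
f=grab('wrist'); save(f,'w2'); pickle.dump(f,open('w2.pkl','wb'))
for t in('ring','grinder','rack','pick'):
    print(t,[(round(d['score'],2),np.round(d['rect']).tolist()) for d in viewer.trace(f,t)][:3])
E
```

```text
ring [(0.61, [344.0, 211.0, 410.0, 266.0]), (0.19, [10.0, 108.0, 34.0, 127.0])]
grinder [(0.95, [299.0, 137.0, 530.0, 398.0])]
rack [(0.6, [1.0, 38.0, 108.0, 210.0])]
pick [(0.91, [156.0, 73.0, 195.0, 186.0]), (0.64, [0.0, 256.0, 77.0, 291.0]), (0.49, [12.0, 108.0, 39.0, 128.0])]
```

View pics/w2.png

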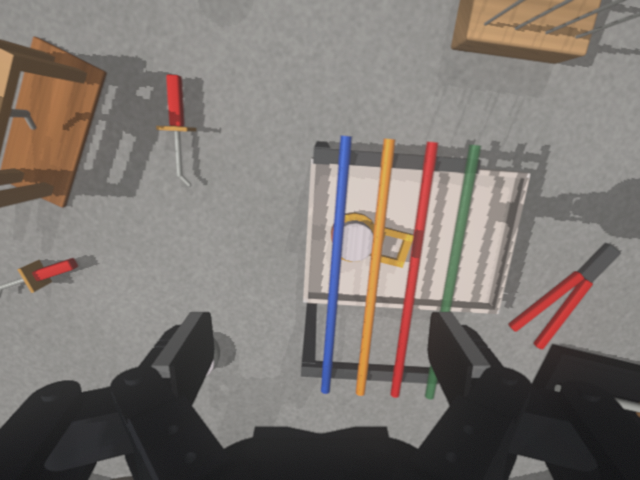

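>>> play_rows --commands '[[[-1,0.2,-0.9,0,0.08],[-1,0.2,-0.9,0,0.16],[-1,0.2,-0.9,0,0.24],[-1,0.2,-0.9,0,0.25],[-1,0.2,-0.9,0,0.25],[-1,0.2,-0.9,0,0.25]]]'

```text
clock: 3.97
tcp_pos: [0.6095, 0.0431, 0.3014]
orientation: [-3.131, 0.213, 0.0]
contact_force: [-1.1, 0.9, 0.2]
grip_width: 0.085
gripper_force: 0.0
```

```bash
python3 - <<'E'
from h import *
import pickle
o=get_obs();print(o['clock'],o['tcp_pos'],o['joints'])
f=grab('wrist'); save(f,'w3'); pickle.dump(f,open('w3.pkl','wb'))
for t in('rack','pick'):
    print(t,[(round(d['score'],2),np.round(d['rect']).tolist()) for d in viewer.trace(f,t)][:3])
E
```

```text
3.9667 [0.60949627 0.0430627  0.30139829] [ 8.80280917e-04  3.27280866e-01 -2.22212398e-01  1.61883068e+00
  7.26475924e-02  1.20316919e+00 -1.94258163e+00]
rack [(0.32, [456.0, 73.0, 640.0, 348.0])]
pick [(0.74, [206.0, 317.0, 269.0, 376.0]), (0.61, [123.0, 192.0, 204.0, 244.0]), (0.58, [304.0, 111.0, 352.0, 212.0])]
```

View pics/w3.png

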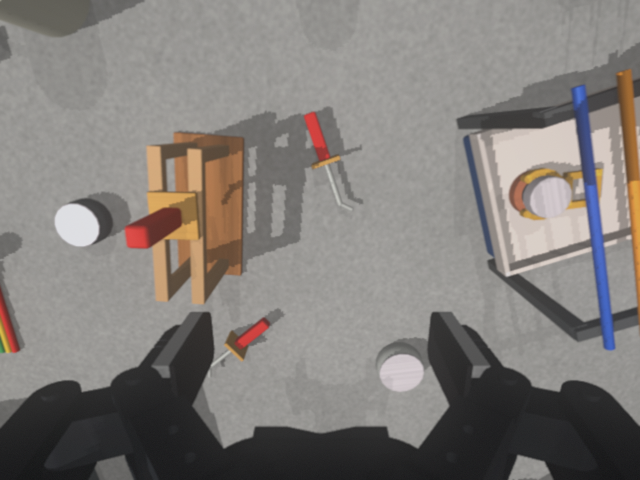

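>>> play_rows --commands '[[[-1,-0.08,-0.6,0,0],[-1,-0.08,-0.6,0,0],[-1,-0.08,-0.6,0,0],[-1,-0.08,-0.6,0,0],[-1,-0.08,-0.6,0,0]]]'

```text
clock: 4.53
tcp_pos: [0.6113, 0.1584, 0.301]
orientation: [-3.134, 0.222, 0.0]
contact_force: [-0.3, -0.7, 0.3]
grip_width: 0.0855
gripper_force: 0.0
```

```bash
python3 - <<'E'
from h import *
import pickle
f=grab('wrist'); save(f,'w4'); pickle.dump(f,open('w4.pkl','wb'))
i=[cv2.imread(f'pics/w{k}.png') for k in(1,2,3,4)]
def c(im,x,y,w,h,s): return cv2.resize(im[y:y+h,x:x+w],(w*s,h*s),interpolation=cv2.INTER_CUBIC)
a=np.zeros((600,800,3),np.uint8)
a[:300,:400]=c(i[0],160,160,100,75,4); a[:300,400:]=c(i[1],330,200,100,75,4)
a[300:,:400]=c(i[2],110,130,133,100,3)[:300,:400] if 0 else cv2.resize(i[2][120:320,110:260],(225,300))[:, :].repeat(1,1) if 0 else cv2.copyMakeBorder(cv2.resize(i[2][120:320,110:260],(225,300),interpolation=2),0,0,0,175,0)
a[300:,400:]=cv2.resize(i[3][60:360,150:550],(400,300))
cv2.imwrite('pics/m1.png',a)
E
```

```text
(no output)
```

View pics/m1.png

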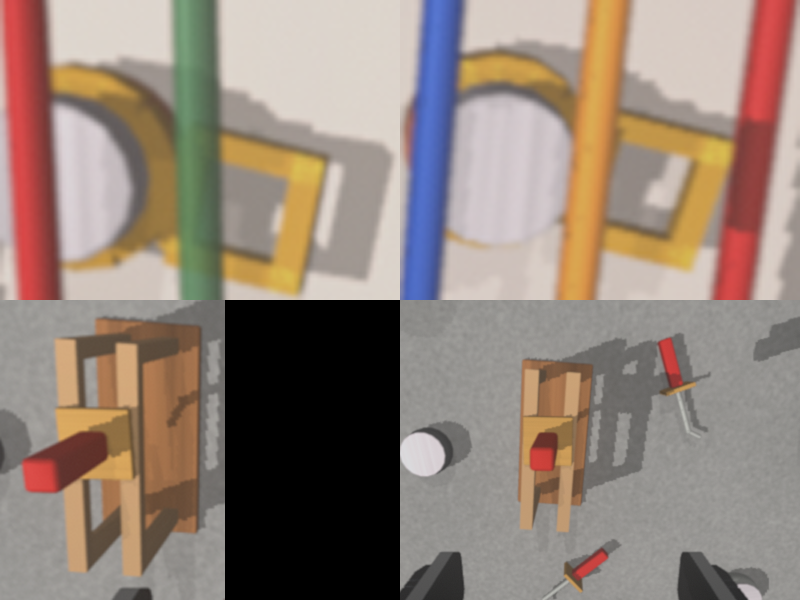

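```bash
cat > g.py <<'E'
from h import *
import pickle
np.set_printoptions(precision=4,suppress=True)
w={k:pickle.load(open(f'w{k}.pkl','rb')) for k in(1,2,3,4)}
E
python3 - <<'E'
from g import *
from scipy.optimize import least_squares
print('tri handle top',tri(w[3],(138.7,236.7),w[4],(293,216)))
print('tri collar',tri(w[3],(173.3,215.3),w[4],(298.5,201)))
print('w4 handletop@.186',atz(w[4],[(293,216)],.186),'collar@.116',atz(w[4],[(298.5,201)],.116),atz(w[3],[(173.3,215.3)],.116))
c=atz(w[4],[(274,177),(323,178),(323,225),(274,224)],.116);print('collar corners',c, np.degrees(np.arctan2(*(c[1]-c[0])[1::-1])))
rr=atz(w[4],[(282,129),(278,288),(322,133),(313,290)],.11);print('rails',rr)
print('bar tri',tri(w[1],(241.75,198.75),w[2],(413.25,235.5)),tri(w[1],(235.25,233.25),w[2],(403,267.5)))
for k,p in((1,[(241.75,198.75),(235.25,233.25)]),(2,[(413.25,235.5),(403,267.5)])):
    q=atz(w[k],p,.064);d=q[0]-q[1];print(k,'bar',q,np.linalg.norm(d),'yaw of ring x',np.degrees(np.arctan2(d[1],d[0]))+90, 'mid',q.mean(0))
# grinder fit: pan rim corners and rod ends
L=[(1,(353,132),(-175,S*80,62)) for S in()]
pts=[(1,(353.5,132.5),(-175,-80,62)),(1,(341,282),(-175,80,62)),(2,(531,173),(-175,-80,62)),(2,(500,312),(-175,80,62)),
(1,(207,85),(-66,-105,183)),(1,(214.5,359),(-66,105,183)),(2,(476,146),(-66,-105,183)),(2,(431,398),(-66,105,183)),
(2,(346,137),(24,-105,183)),(2,(325,393),(24,105,183)),(1,(71,77),(24,-105,183)),(1,(103,353),(24,105,183)),(2,(356.5,241.25),(0,0,82))]
def res(p,out=False):
    e=[]
    for k,px,q in pts:
        q=np.array(q)/1000.
        for s in((1,)):
            M=R.from_euler('z',p[2]).as_matrix(); e.append(proj(w[k],M@q+[p[0],p[1],0])[0]-px)
    return np.array(e).ravel()
s0=None
for flip in(1,-1):
    for i in range(len(pts)):
        if flip==-1: pts[i]=(pts[i][0],pts[i][1],(pts[i][2][0],-pts[i][2][1],pts[i][2][2]))
    s=least_squares(res,[.586,-.18,1.76],loss='soft_l1'); print('grinder',s.x,np.degrees(s.x[2]),s.cost); print(s.fun.reshape(-1,2).round(1).tolist() if s.cost<500 else '')
E
```

```text
tri handle top [0.6299 0.176  0.1828]
tri collar [0.6297 0.1761 0.1156]
w4 handletop@.186 [[0.6317 0.1756 0.186 ]] collar@.116 [[0.6295 0.1761 0.116 ]] [[0.6299 0.176  0.116 ]]
collar corners [[0.6535 0.194  0.116 ]
 [0.6466 0.1517 0.116 ]
 [0.6046 0.1575 0.116 ]
 [0.6118 0.2015 0.116 ]] -99.23034304993465
rails [[0.6922 0.1808 0.11  ]
 [0.5465 0.21   0.11  ]
 [0.6841 0.1473 0.11  ]
 [0.5396 0.1764 0.11  ]]
bar tri [ 0.6101 -0.2456  0.0599] [ 0.5724 -0.2463  0.0611]
1 bar [[ 0.6115 -0.2463  0.064 ]
 [ 0.5735 -0.2468  0.064 ]] 0.03802503013475505 yaw of ring x 90.67570841875863 mid [ 0.5925 -0.2465  0.064 ]
2 bar [[ 0.6106 -0.2444  0.064 ]
 [ 0.5732 -0.2454  0.064 ]] 0.0373830170036631 yaw of ring x 91.53635342943286 mid [ 0.5919 -0.2449  0.064 ]
grinder [ 0.5913 -0.1841  1.7666] 101.21840148550517 20.316100894186903
[[0.5, -0.1], [0.4, 0.7], [0.1, 0.1], [-0.7, 1.8], [-1.6, -2.5], [-1.1, 2.4], [2.2, -0.9], [0.9, 2.2], [0.8, -0.6], [1.4, 1.8], [-4.2, -2.7], [0.0, 2.0], [-1.2, 2.1]]
grinder [ 0.4114 -0.2362  1.9394] 111.12187769751459 2677.115967508261
```

>>> play_rows --commands '[[[-1,0.079,-0.1,0,0.012],[-1,0.079,-0.1,0.2,0.012],[-1,0.079,-0.1,0.4,0.012],[-1,0.079,-0.1,0.6,0.012],[-1,0.079,-0.1,0.75,0.012],[-1,0.079,-0.1,0.87,0.012],[-1,0.079,-0.1,0.87,0.012],[1,0.079,-0.1,0.87,0.012],[1,0.079,-0.1,0.87,0.012],[1,0.079,-0.1,0.87,0.012],[1,0.079,-0.1,0.87,0.012],[1,0.079,-0.1,0.87,0.012]]]' --grip_force 60

```text
clock: 5.58
tcp_pos: [0.6305, 0.1756, 0.129]
orientation: [-3.13, 0.254, -0.004]
contact_force: [-0.1, 0.3, -0.2]
grip_width: 0.0253
gripper_force: 0.0
```

>>> play_rows --commands '[[[1,0,0,0,0],[1,0,0,0,0],[1,0,0,0,0],[1,0,0,0,0]]]'

```text
clock: 5.92
tcp_pos: [0.6303, 0.1757, 0.1287]
orientation: [-3.131, 0.254, -0.003]
contact_force: [-0.8, 0.1, 6.5]
grip_width: 0.0171
gripper_force: 58.9
```

```bash
python3 - <<'E'
from g import *
o=get_obs();print({k:np.round(o[k],4) for k in('clock','tcp_pos','orientation','grip_width','gripper_force','contact_force','joints')})
E
```

```text
{'clock': np.float64(5.9167), 'tcp_pos': array([0.6303, 0.1757, 0.1287]), 'orientation': array([-3.1308,  0.2537, -0.003 ]), 'grip_width': np.float64(0.0171), 'gripper_force': np.float64(58.8618), 'contact_force': array([-0.7545,  0.1202,  6.4914]), 'joints': array([-0.1942,  0.5582, -0.2412,  1.6845,  0.1606,  0.9163, -2.2304])}
```

>>> play_rows --commands '[[[1,0,0,-0.2,0],[1,0,0,-0.4,0],[1,0,0,-0.6,0],[1,0,0,-0.8,0],[1,0,0,-0.95,0],[1,0,0,-0.95,0]]]'

```text
clock: 6.42
tcp_pos: [0.6323, 0.1768, 0.3254]
orientation: [-3.126, 0.253, -0.017]
contact_force: [1.1, 0.1, 0.5]
grip_width: 0.0178
gripper_force: 59.4
```

>>> play_rows --commands '[[[1,0.145,0.888,0,-0.4],[1,0.145,0.888,0,-0.4],[1,0.145,0.888,0,-0.4],[1,0.145,0.888,0,-0.4],[1,0.145,0.888,0,-0.4],[1,0.145,0.888,0,-0.4],[1,0.145,0.888,0,-0.4]]]'

```text
clock: 7.0
tcp_pos: [0.6291, -0.0061, 0.3164]
orientation: [-3.057, -0.721, 0.002]
contact_force: [0.7, 0.9, -2.0]
grip_width: 0.0172
gripper_force: 59.3
```

>>> play_rows --commands '[[[1,-0.426,0.793,0,-0.4],[1,-0.426,0.793,0,-0.4],[1,-0.426,0.793,0,-0.4],[1,-0.426,0.793,0,-0.4],[1,-0.426,0.793,0,-0.4],[1,-0.426,0.793,0,-0.4],[1,-0.426,0.793,0,-0.4]]]'

```text
clock: 7.58
tcp_pos: [0.6249, -0.1837, 0.3165]
orientation: [-2.683, -1.632, -0.0]
contact_force: [0.2, 1.2, -2.2]
grip_width: 0.0175
gripper_force: 59.3
```

>>> play_rows --commands '[[[1,-0.645,0.3,0,-0.428],[1,-0.645,0.3,0,-0.428],[1,-0.645,0.3,0,-0.428],[1,-0.645,0.3,0,-0.428],[1,-0.645,0.3,0,-0.428],[1,-0.645,0.3,0,-0.428],[1,-0.645,0.3,0,-0.428],[1,-0.645,0.3,0,-0.428]]]'

```text
clock: 8.25
tcp_pos: [0.6203, -0.3233, 0.3172]
orientation: [-1.992, -2.428, -0.002]
contact_force: [0.1, 0.5, -1.5]
grip_width: 0.0173
gripper_force: 59.3
```

```bash
cat >> g.py <<'E'
G=np.array([.5913,-.1841,0]);gy=np.radians(101.2)
def state():
    o=get_obs();M=R.from_rotvec(o['orientation']).as_matrix();p=o['tcp_pos']
    yaw=np.degrees(np.arctan2(M[1,0],M[0,0]))
    pg=R.from_euler('z',-gy).as_matrix()@(p-G)
    print('t',o['clock'],'tcp',p,'yaw',yaw,'grinder-frame mm',pg*1000,'F',o['contact_force'],'w',o['grip_width'],o['gripper_force'],'j7',o['joints'][6])
    return o,M,p
E
python3 - <<'E'
from g import *
state()
f=grab('scene');save(f,'s1')
cv2.imwrite('pics/s1c.png',cv2.resize(f['pixels'][170:350,80:320,::-1],(800,600),interpolation=2))
E
```

```text
t 8.25 tcp [ 0.6203 -0.3233  0.3172] yaw 101.27937025305431 grinder-frame mm [-142.2045   -1.43    317.1887] F [ 0.1157  0.4943 -1.515 ] w 0.017282395830214046 59.319294691085815 j7 0.43573036310341146
```

View pics/s1c.png

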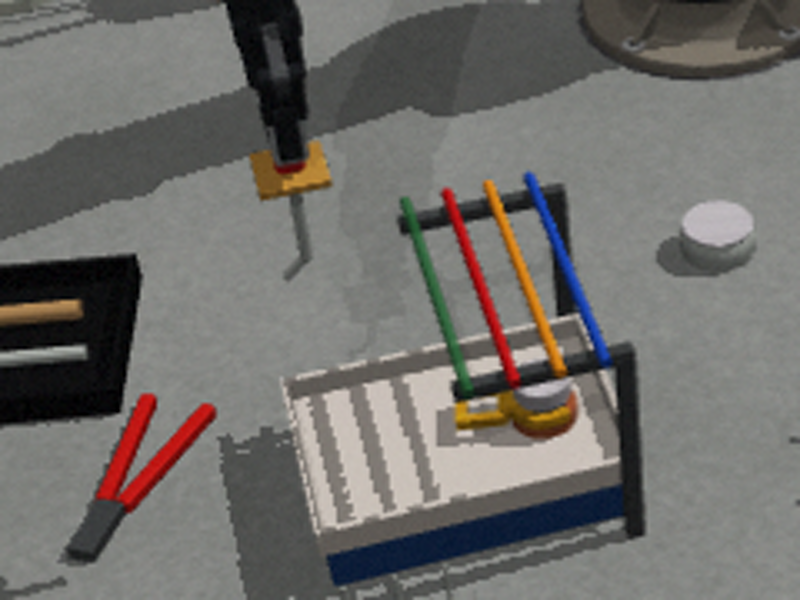

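>>> play_rows --commands '[[[1,0,0,0.2,0],[1,0,0,0.4,0],[1,0,0,0.6,0],[1,0,0,0.75,0],[1,0,0,0.835,0],[1,0,0,0.835,0]]]'

```text
clock: 8.8
tcp_pos: [0.6178, -0.3242, 0.1465]
orientation: [-1.989, -2.424, 0.001]
contact_force: [0.3, 0.6, -1.5]
grip_width: 0.0175
gripper_force: 59.3
```

>>> play_rows --commands '[[[1,-0.03,0,0,0],[1,-0.055,0,0,0],[1,-0.1,0,0,0],[1,-0.156,0,0,0],[1,-0.21,0,0.004,0],[1,-0.258,0,0.012,0],[1,-0.31,0,0.026,0],[1,-0.355,0,0.044,0],[1,-0.41,0,0.071,0],[1,-0.428,0,0.082,0],[1,-0.428,0,0.082,0]]]' --grip_force 20

```text
clock: 9.72
tcp_pos: [0.6356, -0.4118, 0.1336]
orientation: [1.995, 2.427, -0.0]
contact_force: [0.7, 3.2, -2.3]
grip_width: 0.0173
gripper_force: 57.8
```

```bash
python3 - <<'E'
from g import *
state()
f=grab('scene');save(f,'s2'); f2=grab('wrist');save(f2,'w5')
a=np.zeros((600,800,3),np.uint8)
a[:,:400]=cv2.resize(f['pixels'][190:340,100:200,::-1],(400,600),interpolation=2); a[:300,400:]=cv2.resize(f2['pixels'][:,:,::-1],(400,300))
cv2.imwrite('pics/m2.png',a)
E
```

```text
t 9.7167 tcp [ 0.6356 -0.4118  0.1336] yaw 101.1592799803131 grinder-frame mm [-231.9484    0.7644  133.6394] F [ 0.7295  3.1518 -2.3031] w 0.017316030750584015 57.81973600387573 j7 0.4907349661557028
```

View pics/m2.png

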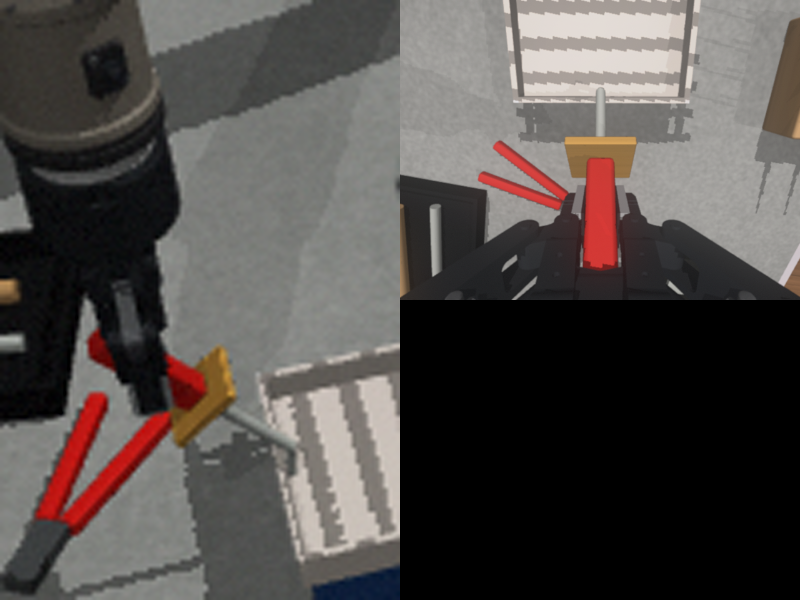

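```bash
cat >> g.py <<'E'
def pickpts(p,M,th,zg=.0377,xg=0.):
    # pick frame -> world; grasp point 19mm behind TCP, lean th (deg) toward tool -x ; zg: grip height on pick
    up=-M[:,2]; ux=M[:,0]; gp=p+.019*up
    t=np.radians(th)
    X=np.cos(t)*ux+np.sin(t)*up; Z=-np.sin(t)*ux+np.cos(t)*up; Y=np.cross(Z,X)
    return lambda q: gp+X*(q[0]/1000-xg)+Y*q[1]/1000+Z*(q[2]/1000-zg)
E
python3 - <<'E'
from g import *
o,M,p=state(); f=grab('wrist')
def n(P): return proj(f,P)[0].round(0)
for th in(34,37,40,43):
  for zg in (.0377,):
    q=pickpts(p,M,th,zg)
    print(th,zg,'collar +x low',n(q((22,0,0))),'+x top',n(q((22,0,6))),'-x top',n(q((-22,0,6))),'top -x',n(q((-9,0,76))),'top +x',n(q((9,0,76))),'bend',n(q((0,0,-65))),'tip',n(q((-14.1,0,-79.1))),'tipG',((R.from_euler('z',-gy).as_matrix()@(q((-14.1,0,-79.1))-G))*1000).round(1))
px=f['pixels'].astype(int); c=px[:,318:323].mean(1)
for a in range(120,460,6): print(a,c[a].round().astype(int).tolist(),end=';')
E
```

```text
t 9.8167 tcp [ 0.6355 -0.4114  0.134 ] yaw 101.22908105587136 grinder-frame mm [-231.5675    0.8262  134.0332] F [ 0.16    1.4029 -1.8624] w 0.017046660590238148 57.81993806362152 j7 0.4905992451517609
34 0.0377 collar +x low [321. 229.] +x top [321. 240.] -x top [321. 299.] top -x [321. 461.] top +x [321. 451.] bend [321. 167.] tip [321. 170.] tipG [-178.1    0.9   48.2]
37 0.0377 collar +x low [321. 228.] +x top [321. 240.] -x top [321. 295.] top -x [321. 460.] top +x [321. 454.] bend [321. 159.] tip [321. 161.] tipG [-172.6    0.9   51.2]
40 0.0377 collar +x low [321. 227.] +x top [321. 240.] -x top [321. 291.] top -x [321. 459.] top +x [321. 456.] bend [321. 151.] tip [321. 152.] tipG [-167.4    0.9   54.4]
43 0.0377 collar +x low [321. 227.] +x top [321. 240.] -x top [321. 288.] top -x [321. 458.] top +x [321. 458.] bend [321. 144.] tip [321. 144.] tipG [-162.3    0.9   57.9]
120 [169, 160, 153];126 [169, 160, 154];132 [167, 159, 154];138 [223, 215, 208];144 [189, 188, 182];150 [188, 188, 182];156 [188, 187, 182];162 [187, 187, 181];168 [187, 186, 181];174 [187, 187, 181];180 [1
[... 155 characters left out ...]
8 [215, 165, 95];234 [147, 113, 68];240 [148, 113, 68];246 [148, 113, 67];252 [144, 78, 54];258 [202, 59, 53];264 [203, 59, 52];270 [204, 59, 53];276 [204, 59, 53];282 [205, 58, 53];288 [206, 59, 54];294 [206, 59, 54];300 [207, 58, 55];306 [207, 58, 54];312 [208, 58, 54];318 [208, 58, 54];324 [209, 58, 55];330 [209, 58, 54];336 [209, 57, 54];342 [209, 57, 54];348 [210, 58, 53];354 [213, 58, 54];360 [211, 57, 53];366 [210, 56, 53];372 [211, 57, 53];378 [211, 57, 53];384 [211, 57, 53];390 [211, 56, 53];396 [210, 56, 52];402 [211, 57, 54];408 [211, 57, 53];414 [210, 57, 53];420 [211, 57, 54];426 [209, 57, 53];432 [102, 34, 33];438 [48, 34, 36];444 [48, 39, 40];450 [47, 38, 40];456 [46, 38, 40];
```

```bash
cat >> g.py <<'E'
from scipy.optimize import least_squares
def fitpick(p,M,f,rows,prior=1.0):
    def res(v):
        q=pickpts(p,M,v[0],v[1]/1000,v[2]/1000)
        r=[proj(f,q(a))[0][1]-b for a,b in rows]
        return np.r_[r,(v[1]-37.7)*prior,v[2]*prior]
    s=least_squares(res,[38,37.7,0]); q=pickpts(p,M,s.x[0],s.x[1]/1000,s.x[2]/1000)
    return s.x,s.fun,q
def ing(P,yaw=101.2): return R.from_euler('z',-yaw,degrees=True).as_matrix()@(P-G)*1000
E
python3 - <<'E'
from g import *
o,M,p=state(); f=grab('wrist')
px=f['pixels'].astype(int)
print('shank rows',[px[a,320].tolist() for a in range(134,146)],[px[a,320].tolist() for a in range(215,236,1)])
for pr in(.3,2.):
    v,e,q=fitpick(p,M,f,[((22,0,0),219.5),((22,0,6),231),((-22,0,6),284),((4,0,-66),141)],pr)
    print(v,e.round(1),'tip',ing(q((-14.1,0,-79.1))))
E
```

```text
t 9.8667 tcp [ 0.6355 -0.4113  0.1342] yaw 101.24316433239899 grinder-frame mm [-231.4765    0.8205  134.1669] F [-0.0735  0.7392 -2.0056] w 0.017178467326001957 57.8338748216629 j7 0.49062215126889636
shank rows [[176, 167, 161], [206, 195, 188], [223, 215, 208], [226, 219, 214], [221, 214, 206], [197, 188, 181], [179, 176, 170], [186, 186, 181], [190, 189, 184], [191, 190, 185], [191, 190, 185], [191, 190, 185]] [[183, 182, 176], [182, 182, 177], [179, 177, 170], [171, 156, 135], [189, 151, 100], [201, 155, 89], [200, 153, 88], [200, 153, 88], [200, 153, 88], [203, 154, 88], [206, 157, 90], [208, 159, 90], [211, 162, 92], [215, 165, 94], [217, 167, 95], [198, 151, 87], [164, 126, 74], [150, 115, 70], [146, 113, 68], [147, 113, 68], [147, 113, 68]]
[39.3529 42.0686  0.4845] [-0.5  0.4  0.5 -0.2  1.3  0.1] tip [-166.0484    0.9118   50.1259]
[39.7313 39.9993 -1.2642] [ 0.9  2.2  2.2 -1.1  4.6 -2.5] tip [-165.343     0.9107   53.2692]
```

>>> play_rows --commands '[[[1,0.02,0,-0.11,0],[1,0.02,0,-0.11,0.06],[1,0.02,0,-0.11,0.113],[1,0.02,0,-0.11,0.113],[1,0.02,0,-0.11,0.113],[1,0.02,0,-0.11,0.113]]]' --grip_force 115

```text
clock: 10.42
tcp_pos: [0.6347, -0.4071, 0.156]
orientation: [2.198, 2.244, -0.001]
contact_force: [-0.5, -0.1, -0.8]
grip_width: 0.0163
gripper_force: 112.2
```

```bash
python3 - <<'E'
from g import *
o,M,p=state()
t=np.array([.5934,-.2925,.156]); print('delta tool units',M.T@(t-p)/.2, 'turn', )
E
```

```text
t 10.4167 tcp [ 0.6347 -0.4071  0.156 ] yaw 91.20659292900096 grinder-frame mm [-227.2214    0.7916  155.9642] F [-0.4624 -0.1454 -0.8355] w 0.016293506624043705 112.18756914138794 j7 0.33603273808999484
delta tool units [ 0.5775 -0.1942 -0.0007] turn
```

>>> play_rows --commands '[[[1,0.12,-0.194,0,0],[1,0.25,-0.194,0,0],[1,0.37,-0.194,0,0],[1,0.48,-0.194,0,0],[1,0.55,-0.194,0,0],[1,0.5775,-0.194,0,0],[1,0.5775,-0.194,0,0],[1,0.5775,-0.194,0,0]]]'

```text
clock: 11.08
tcp_pos: [0.594, -0.2933, 0.1559]
orientation: [2.2, 2.241, -0.001]
contact_force: [-0.4, 0.2, -1.3]
grip_width: 0.0167
gripper_force: 113.0
```

```bash
python3 - <<'E'
from g import *
o,M,p=state(); f=grab('wrist'); save(f,'w6'); f2=grab('scene'); save(f2,'s3')
tip=p+M@np.array([.0654,0,.084]); print('tip ring frame',ing(tip,91.1),'px',proj(f,tip),proj(f2,tip))
a=np.zeros((600,800,3),np.uint8)
a[:,:400]=cv2.resize(f2['pixels'][230:350,160:240,::-1],(400,600),interpolation=2); a[:300,400:]=cv2.resize(f['pixels'][60:300,160:480,::-1],(400,300),interpolation=2)
cv2.imwrite('pics/m3.png',a)
E
```

```text
t 11.0833 tcp [ 0.594  -0.2933  0.1559] yaw 91.06249765333918 grinder-frame mm [-107.667    18.5761  155.9053] F [-0.3522  0.1852 -1.3159] w 0.016666473459396217 112.99085855484009 j7 0.1922147218264852
tip ring frame [-43.9563  -0.6324  71.8274] px [[320.7177 150.0525]] [[222.8464 288.0597]]
```

View pics/m3.png

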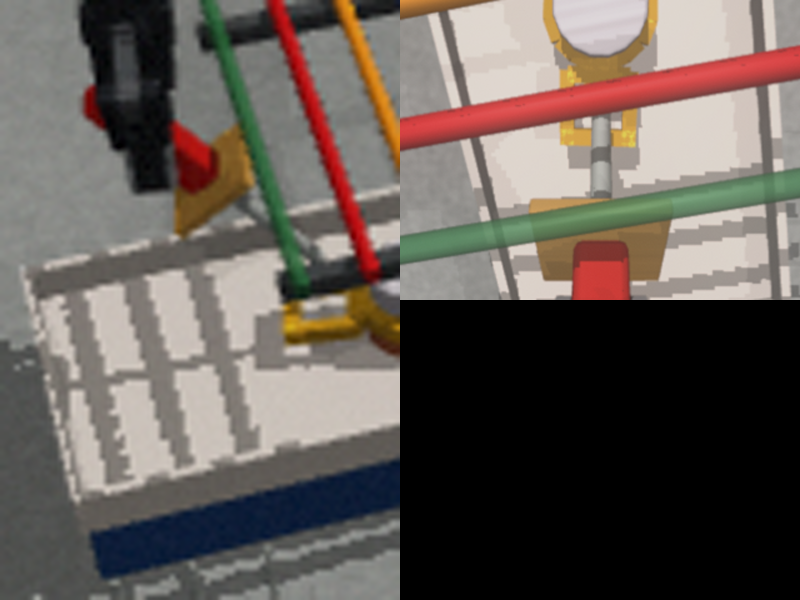

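>>> play_rows --commands '[[[1,0.005,0,0.03,0],[1,0.005,0,0.06,0],[1,0.005,0,0.09,0],[1,0.005,0,0.11,0],[1,0.005,0,0.11,0]]]'

```text
clock: 11.6
tcp_pos: [0.593, -0.2907, 0.1321]
orientation: [-2.199, -2.241, 0.002]
contact_force: [-0.1, 0.3, -1.8]
grip_width: 0.0166
gripper_force: 113.0
```

>>> play_rows --commands '[[[1,-0.03,0,0,0],[1,-0.05,0,0,0],[1,-0.07,0,0,0],[1,-0.09,0,0,0],[1,-0.11,0,0,0],[1,-0.13,0,0,0]]]'

```text
clock: 12.1
tcp_pos: [0.5949, -0.3121, 0.1334]
orientation: [-2.193, -2.241, -0.006]
contact_force: [-0.0, 8.4, -2.8]
grip_width: 0.0168
gripper_force: 112.9
```

>>> play_rows --commands '[[[1,-0.02,0,0,0],[1,-0.04,0,0,0],[1,-0.06,0,0,0],[1,-0.08,0,0,0],[1,-0.08,0,0,0]]]'

```text
clock: 12.52
tcp_pos: [0.5946, -0.3352, 0.1342]
orientation: [2.202, 2.239, -0.001]
contact_force: [0.1, -0.7, -1.2]
grip_width: 0.017
gripper_force: 113.1
```

```bash
python3 - <<'E'
from g import *
o,M,p=state(); f=grab('wrist'); save(f,'w7'); f2=grab('scene'); save(f2,'s4')
a=np.zeros((600,800,3),np.uint8)
a[:,:400]=cv2.resize(f2['pixels'][230:350,160:240,::-1],(400,600),interpolation=2); a[:300,400:]=cv2.resize(f['pixels'][60:300,160:480,::-1],(400,300),interpolation=2)
cv2.imwrite('pics/m4.png',a)
for k,ff in(('w7',f),('s4',f2)):
    h=cv2.cvtColor(ff['pixels'],cv2.COLOR_RGB2HSV); m=(h[:,:,0]>20)&(h[:,:,0]<30)&(h[:,:,1]>150)&(h[:,:,2]>120)
    ys,xs=np.nonzero(m); print(k,len(xs),np.percentile(xs,[2,50,98]),np.percentile(ys,[2,50,98]))
for n,ff in(('w7',f),('s4',f2)):
    print(n,[(round(d['score'],2),d['rect']) for d in viewer.trace(ff,'ring')])
E
```

```text
t 12.5167 tcp [ 0.5946 -0.3352  0.1342] yaw 90.95175073641607 grinder-frame mm [-148.8121   26.1152  134.2491] F [ 0.063  -0.73   -1.2053] w 0.016958409343731908 113.05070757865906 j7 0.2430383735848933
w7 355 [275.08 295.   359.92] [ 21.  60. 165.]
s4 734 [203.66 571.   635.34] [250.66 307.   362.  ]
w7 [(0.8, [271.5, 11.1, 365.9, 166.2])]
s4 [(0.73, [202.9, 286.8, 237.9, 302.6]), (0.26, [436.6, 275.7, 461.1, 303.6])]
```

>>> play_rows --commands '[[[1,-0.03,0,0,0],[1,-0.06,0,0,0],[1,-0.09,0,0,0],[1,-0.12,0,0,0],[1,-0.15,0,0,0],[1,-0.17,0,0,0],[1,-0.17,0,0,0],[1,-0.17,0,0,0]]]'

```text
clock: 13.38
tcp_pos: [0.5954, -0.3675, 0.1339]
orientation: [2.201, 2.241, -0.0]
contact_force: [0.4, 1.0, -0.9]
grip_width: 0.017
gripper_force: 113.1
```

```bash
python3 - <<'E'
from g import *
o,M,p=state(); f=grab('wrist'); save(f,'w8'); f2=grab('scene'); save(f2,'s5')
a=np.zeros((600,800,3),np.uint8)
a[:,:400]=cv2.resize(f2['pixels'][230:350,160:240,::-1],(400,600),interpolation=2); a[:300,400:]=cv2.resize(f['pixels'][60:300,160:480,::-1],(400,300),interpolation=2)
cv2.imwrite('pics/m5.png',a)
E
```

```text
t 13.3833 tcp [ 0.5954 -0.3675  0.1339] yaw 91.04299117439251 grinder-frame mm [-180.7441   31.5902  133.9012] F [ 0.3514  1.0164 -0.91  ] w 0.01703314589951509 113.09319019317627 j7 0.2909619207050969
```

View pics/m5.png

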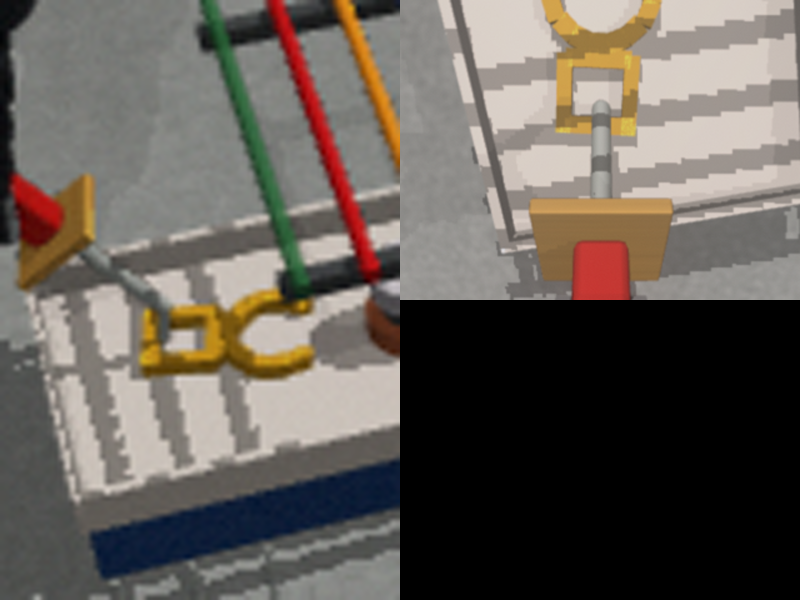

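>>> play_rows --commands '[[[1,0.025,0,0,0],[1,0.025,0,0,0],[1,0.025,0,-0.1,0],[1,0.025,0,-0.2,0],[1,0.0,0,-0.3,0],[1,-0.1,0,-0.3,-0.06],[1,-0.2,0,-0.3,-0.113],[1,-0.3,0,-0.3,-0.113],[1,-0.36,0,-0.3,-0.113],[1,-0.36,0,-0.3,-0.113],[1,-0.36,0,-0.3,-0.113]]]'

```text
clock: 14.4
tcp_pos: [0.5966, -0.4385, 0.1934]
orientation: [-1.994, -2.427, -0.001]
contact_force: [0.2, 1.0, -2.3]
grip_width: 0.0168
gripper_force: 113.0
```

```bash
python3 - <<'E'
from g import *
o,M,p=state(); f=grab('wrist'); save(f,'w9')
for P in atz(w[1],[(378,300),(408,320),(475,218),(440,247)],.008): print('pliers',ing(P))
h=cv2.cvtColor(f['pixels'],cv2.COLOR_RGB2HSV); m=((h[:,:,0]>20)&(h[:,:,0]<30)&(h[:,:,1]>150)&(h[:,:,2]>120)).astype(np.uint8)
m[230:]=0
n,l,st,c=cv2.connectedComponentsWithStats(m); print(st[1:][st[1:,4]>50])
d=viewer.trace(f,'ring'); print([(x['score'],x['rect']) for x in d])
k=d[0]['pixels'].astype(np.uint8); cn=max(cv2.findContours(k,0,2)[0],key=cv2.contourArea); q=cv2.approxPolyDP(cn,3,True)[:,0]
print([(a.tolist(),ing(b).round(0).tolist()) for a,b in zip(q,atz(f,q,.052))])
E
```

```text
t 14.4 tcp [ 0.5966 -0.4385  0.1934] yaw 101.18670350488246 grinder-frame mm [-250.6241   44.2655  193.3983] F [ 0.1674  0.9695 -2.2738] w 0.01677340442141357 113.0124843120575 j7 0.5655354498274916
pliers [-228.466   123.7638    8.    ]
pliers [-270.875  150.005    8.   ]
pliers [-333.3604    8.8861    8.    ]
pliers [-296.9824   47.7857    8.    ]
[[328   0  61  33 841]
 [324  47  54  17 405]]
[(0.68, [322.6, 0.0, 386.8, 66.0])]
[([333, 0], [-90.0, 36.0, 52.0]), ([323, 52], [-122.0, 43.0, 52.0]), ([373, 65], [-130.0, 8.0, 52.0]), ([388, 11], [-97.0, -1.0, 52.0]), ([386, 0], [-90.0, 1.0, 52.0])]
```

>>> play_rows --commands '[[[1,-0.027,0,0,0],[1,-0.027,0,0.15,0],[1,-0.027,0,0.3,0],[1,-0.027,0,0.42,0],[1,-0.027,0,0.42,0],[1,-0.027,0,0.42,0]]]'

```text
clock: 15.0
tcp_pos: [0.5974, -0.443, 0.1088]
orientation: [-1.99, -2.427, 0.0]
contact_force: [0.4, -0.7, -1.2]
grip_width: 0.0165
gripper_force: 113.0
```

>>> play_rows --commands '[[[1,0.025,0,0,0],[1,0.047,0,0,0],[1,0.083,0,-0.026,0],[1,0.118,0,-0.049,0],[1,0.16,0,-0.069,0],[1,0.202,0,-0.087,0],[1,0.247,0,-0.101,0],[1,0.292,0,-0.112,0],[1,0.34,0,-0.117,0],[1,0.385,0,-0.12,0],[1,0.385,0,-0.12,0],[1,0.385,0,-0.12,0]]]' --grip_force 20

```text
clock: 16.0
tcp_pos: [0.5843, -0.3714, 0.1379]
orientation: [1.988, 2.421, -0.003]
contact_force: [0.1, -4.9, 1.3]
grip_width: 0.0163
gripper_force: 115.1
```

```bash
python3 - <<'E'
from g import *
o,M,p=state(); f=grab('wrist'); save(f,'w10')
px=f['pixels'].astype(int)
for th in(0,5,10): 
    q=pickpts(p,M,th,.042); print(th,[proj(f,q(a))[0].round(1).tolist() for a in((22,0,0),(22,0,6),(9,0,6),(9,0,76),(-9,0,76),(0,0,-65))])
c=px[:,321:326].mean(1)
print([(a,c[a].round().astype(int).tolist()) for a in range(200,480,5)])
E
```

```text
t 16.0 tcp [ 0.5843 -0.3714  0.1379] yaw 101.2071600718515 grinder-frame mm [-182.3538   43.22    137.8991] F [ 0.0957 -4.9058  1.3423] w 0.016330307520246626 115.10537624359131 j7 0.458686367684769
0 [[320.6, 252.1], [320.6, 256.2], [320.6, 282.7], [320.7, 379.6], [320.7, 430.4], [320.5, 252.8]]
5 [[320.6, 246.1], [320.6, 251.2], [320.6, 277.3], [320.7, 390.0], [320.7, 435.8], [320.5, 239.3]]
10 [[320.6, 240.5], [320.6, 246.7], [320.6, 272.1], [320.7, 399.8], [320.7, 440.2], [320.5, 225.9]]
[(200, [160, 151, 145]), (205, [160, 151, 144]), (210, [159, 151, 144]), (215, [218, 208, 200]), (220, [217, 207, 200]), (225, [206, 194, 187]), (230, [156, 146, 141]), (235, [109, 101, 97]), (240, [198, 186, 179]), (245, [137, 133, 129]), (250, [130, 128, 123]), (255, [145, 114, 73]), (260, [200, 154, 90]), (265, [196, 150, 88]), (270, [197, 151, 87]), (275, [185, 141, 83]), (280, [184, 141, 81]), (285, [183, 140, 81]), (290, [148, 53, 45]), (295, [147, 52, 45]), (300, [147, 51, 43]), (305, [147, 50, 43]), (310, [147, 49, 43]), (315, [147, 48, 41]), (320, [147, 47, 41]), (325, [146, 45, 40]), (330, [146, 45, 40]), (335, [146, 44, 40]), (340, [145, 43, 38]), (345, [146, 42, 38]), (350, [145, 41, 38]), (355, [145, 41, 37]), (360, [145, 40, 37]), (365, [146, 39, 37]), (370, [147, 39, 37]), (375, [146, 38, 36]), (380, [146, 37, 36]), (385, [146, 38, 35]), (390, [146, 37, 35]), (395, [172, 46, 44]), (400, [214, 64, 59]), (405, [201, 53, 50]), (410, [186, 44, 41]), (415, [184, 44, 41]), (420, [182, 43, 41]), (425, [161, 39, 37]), (430, [127, 33, 31]), (435, [47, 37, 39]), (440, [44, 33, 35]), (445, [44, 36, 39]), (450, [43, 36, 38]), (455, [42, 36, 38]), (460, [41, 36, 38]), (465, [40, 36, 38]), (470, [39, 37, 38]), (475, [39, 37, 39])]
```

```bash
python3 - <<'E'
from g import *
o,M,p=state(); f=grab('wrist'); px=f['pixels'].astype(int)
print([(a,px[a,320].tolist()) for a in range(236,262)])
for pr in(.1,.5):
    v,e,q=fitpick(p,M,f,[((22,0,0),253.5),((9,0,6),288),((9,0,76),397),((4,0,-66),242)],pr)
    print(v,e.round(1),ing(q((0,0,-65))))
E
```

```text
t 16.05 tcp [ 0.5843 -0.3714  0.1378] yaw 101.1948673808 grinder-frame mm [-182.3589   43.2288  137.7691] F [ 0.6821 -5.3931  1.3438] w 0.016728852753996663 115.10759353637695 j7 0.4587264946555273
[(236, [129, 121, 116]), (237, [150, 141, 135]), (238, [156, 147, 141]), (239, [169, 160, 153]), (240, [204, 192, 184]), (241, [217, 206, 197]), (242, [218, 208, 199]), (243, [213, 201, 193]), (244, [176, 169, 162]), (245, [145, 142, 136]), (246, [137, 136, 131]), (247, [137, 136, 130]), (248, [137, 136, 130]), (249, [136, 135, 130]), (250, [138, 137, 131]), (251, [137, 135, 130]), (252, [136, 134, 127]), (253, [139, 129, 114]), (254, [143, 118, 87]), (255, [146, 115, 74]), (256, [153, 119, 75]), (257, [175, 136, 82]), (258, [207, 159, 93]), (259, [208, 159, 92]), (260, [200, 154, 90]), (261, [197, 151, 88])]
[ 3.1088 40.3531  2.5183] [ 1.2 -2.2  0.3  0.6  0.3  0.3] [-179.8003   42.8627   51.4139]
[ 2.5785 38.3585  1.1609] [ 0.6 -2.4  0.5  1.1  0.3  0.6] [-179.494    42.8713   53.4402]
```

>>> play_rows --commands '[[[1,-0.06,0,0,0],[1,-0.06,0,0,0],[1,-0.06,0,-0.2,0],[1,-0.06,0,-0.4,0],[1,-0.06,0,-0.6,0],[1,-0.06,0,-0.8,0],[1,-0.06,0,-0.94,0],[1,-0.06,0,-0.94,0]]]' --grip_force 60

```text
clock: 16.77
tcp_pos: [0.5881, -0.3807, 0.3307]
orientation: [1.985, 2.42, 0.005]
contact_force: [0.8, -0.0, -0.6]
grip_width: 0.0167
gripper_force: 114.6
```

>>> play_rows --commands '[[[1,0.82,0.239,0,0.428],[1,0.82,0.239,0,0.428],[1,0.82,0.239,0,0.428],[1,0.82,0.239,0,0.428],[1,0.82,0.239,0,0.428],[1,0.82,0.239,0,0.428],[1,0.82,0.239,0,0.428]]]'

```text
clock: 17.35
tcp_pos: [0.5999, -0.2082, 0.3217]
orientation: [-2.681, -1.637, 0.001]
contact_force: [-0.4, -0.8, -1.3]
grip_width: 0.0164
gripper_force: 114.6
```

>>> play_rows --commands '[[[1,0.879,-0.37,0,0.4],[1,0.879,-0.37,0,0.4],[1,0.879,-0.37,0,0.4],[1,0.879,-0.37,0,0.4],[1,0.879,-0.37,0,0.4],[1,0.879,-0.37,0,0.4],[1,0.879,-0.37,0,0.4]]]'

```text
clock: 17.93
tcp_pos: [0.6146, -0.0177, 0.3216]
orientation: [-3.054, -0.734, 0.001]
contact_force: [0.7, -1.1, -2.1]
grip_width: 0.017
gripper_force: 114.6
```

>>> play_rows --commands '[[[1,0.489,-0.817,0,0.4],[1,0.489,-0.817,0,0.4],[1,0.489,-0.817,0,0.4],[1,0.489,-0.817,0,0.4],[1,0.489,-0.817,0,0.4],[1,0.489,-0.817,0,0.4],[1,0.489,-0.817,0,0.4],[1,0.489,-0.817,0,0.4]]]'

```text
clock: 18.6
tcp_pos: [0.6292, 0.1672, 0.3214]
orientation: [3.13, -0.253, -0.001]
contact_force: [0.0, 0.4, -1.4]
grip_width: 0.0162
gripper_force: 114.6
```

```bash
python3 - <<'E'
from g import *
o,M,p=state(); f=grab('wrist'); save(f,'w11'); px=f['pixels'].astype(int)
t=np.array([.6303,.1757,.3250]); print('delta',M.T@(t-p)/.2)
print([(a,px[a,320].tolist()) for a in list(range(236,262,2))+list(range(280,294,2))+list(range(386,404,2))])
f=grab('top')
for d in viewer.trace(f,'ring')[:2]: print(d['score'],d['rect'])
E
```

```text
t 18.6 tcp [0.6292 0.1672 0.3214] yaw -9.249917466548416 grinder-frame mm [ 337.2239 -105.4309  321.3865] F [ 0.0054  0.4089 -1.4001] w 0.016220979688648933 114.59814548492432 j7 -2.180151251178149
delta [-0.0015 -0.0429 -0.0181]
[(236, [168, 119, 80]), (238, [151, 112, 82]), (240, [106, 100, 94]), (242, [105, 100, 94]), (244, [105, 100, 94]), (246, [105, 100, 94]), (248, [105, 100, 94]), (250, [104, 99, 94]), (252, [104, 98, 90]), (254, [109, 88, 59]), (256, [117, 92, 57]), (258, [181, 139, 80]), (260, [215, 165, 93]), (280, [152, 118, 70]), (282, [154, 119, 71]), (284, [152, 117, 69]), (286, [136, 98, 60]), (288, [111, 50, 40]), (290, [110, 49, 40]), (292, [109, 47, 38]), (386, [104, 30, 28]), (388, [104, 29, 27]), (390, [104, 30, 28]), (392, [103, 28, 25]), (394, [108, 30, 29]), (396, [118, 34, 32]), (398, [127, 37, 34]), (400, [138, 40, 38]), (402, [143, 40, 38])]
0.53 [394.3, 207.8, 421.7, 224.1]
```

>>> play_rows --commands '[[[1,0,-0.043,0,0],[1,0,-0.043,0,0],[1,0,-0.043,0.2,0],[1,0,-0.043,0.4,0],[1,0,-0.043,0.6,0],[1,0,-0.043,0.75,0],[1,0,-0.043,0.87,0],[1,0,-0.043,0.92,0],[1,0,-0.043,0.935,0],[1,0,-0.043,0.935,0]]]'

```text
clock: 19.58
tcp_pos: [0.6303, 0.1785, 0.1351]
orientation: [-3.131, 0.253, 0.0]
contact_force: [0.8, 0.2, -1.7]
grip_width: 0.0167
gripper_force: 114.7
```

>>> play_rows --commands '[[[1,0,0,0.005,0],[1,0,0,0.01,0],[1,0,0,0.015,0],[1,0,0,0.015,0]]]'

```text
clock: 19.92
tcp_pos: [0.6305, 0.1785, 0.1329]
orientation: [-3.131, 0.254, -0.002]
contact_force: [0.4, -0.2, -2.9]
grip_width: 0.0167
gripper_force: 114.7
```

>>> play_rows --commands '[[[1,0,0.012,0,0],[1,0,0.012,0.006,0],[1,0,0.012,0.012,0],[1,0,0.012,0.018,0],[1,0,0.012,0.018,0]]]'

```text
clock: 20.33
tcp_pos: [0.6301, 0.1756, 0.1303]
orientation: [3.131, -0.255, 0.002]
contact_force: [-3.7, -3.0, 11.3]
grip_width: 0.0168
gripper_force: 116.8
```

>>> play_rows --commands '[[[0.5,0,0,0,0],[0.3,0,0,0,0],[0,0,0,0,0],[-1,0,0,0,0],[-1,0,0,0,0],[-1,0,0,0,0],[-1,0,0,0,0],[-1,0,0,0,0],[-1,0,0,0,0]]]' --grip_force 20

```text
clock: 21.08
tcp_pos: [0.6297, 0.176, 0.1282]
orientation: [3.131, -0.254, -0.0]
contact_force: [-0.4, 0.0, -0.1]
grip_width: 0.0852
gripper_force: 0.0
```

>>> play_rows --commands '[[[-1,0,0,-0.1,0],[-1,0,0,-0.25,0],[-1,0,0,-0.45,0],[-1,0,0,-0.65,0],[-1,0,0,-0.85,0],[-1,0,0,-0.9,0],[-1,0,0,-0.9,0]]]'

```text
clock: 21.67
tcp_pos: [0.6316, 0.1769, 0.3133]
orientation: [-3.128, 0.254, -0.012]
contact_force: [-0.5, 0.5, 0.3]
grip_width: 0.0851
gripper_force: 0.0
```

>>> play_rows --commands '[[[-1,-0.1,0.4,0,0],[-1,-0.1,0.4,0,0],[-1,-0.1,0.4,0,0],[-1,-0.1,0.4,0,0]]]'

```text
clock: 22.0
tcp_pos: [0.5962, 0.0967, 0.3071]
orientation: [3.129, -0.261, -0.003]
contact_force: [-0.5, 1.1, -0.2]
grip_width: 0.0856
gripper_force: 0.0
```

```bash
python3 - <<'E'
from g import *
state(); f=grab('wrist'); save(f,'w12')
# red handle + collar in new frame vs model upright at rack
for d in viewer.trace(f,'pick'): print(d['score'],d['rect'])
X=np.array([np.cos(np.radians(-9.2)),np.sin(np.radians(-9.2)),0]);Y=np.array([-X[1],X[0],0])
P=np.array([.6300,.1757,.110])
for n,(h,za,zb) in dict(handle=(.009,.006,.076),collar=(.022,0,.006)).items():
    q=proj(f,[P+a*h*X+b*h*Y+[0,0,z] for a in(-1,1) for b in(-1,1) for z in(za,zb)]); print(n,q.min(0),q.max(0))
h=cv2.cvtColor(f['pixels'],cv2.COLOR_RGB2HSV)
m=(((h[:,:,0]<6)|(h[:,:,0]>174))&(h[:,:,1]>150)).astype(np.uint8); n,l,st,c=cv2.connectedComponentsWithStats(m); print('red',st[1:][st[1:,4]>80].tolist())
m=((h[:,:,0]>14)&(h[:,:,0]<24)&(h[:,:,1]>120)).astype(np.uint8); n,l,st,c=cv2.connectedComponentsWithStats(m); print('brass',st[1:][st[1:,4]>80].tolist())
# ring: pixels in top & scene
for n in('top','scene'):
    g=grab(n)
    for d in viewer.trace(g,'ring')[:2]:
        r_=d['rect']; print(n,round(d['score'],2),np.round(r_))
    hh=cv2.cvtColor(g['pixels'],cv2.COLOR_RGB2HSV); m=((hh[:,:,0]>19)&(hh[:,:,0]<32)&(hh[:,:,1]>130)).astype(np.uint8)
    _,l,st,c=cv2.connectedComponentsWithStats(m); k=[i for i in range(1,len(st)) if st[i,4]>15]; print('yellow',[(st[i].tolist()) for i in k])
    # model: ring flat at displacement s along ring -x, z 0.044..0.052
    a=np.radians(91.1);u=np.array([np.cos(a),np.sin(a),0]);v=np.array([-u[1],u[0],0])
    for s in(.06,.065,.07):
        q=proj(g,[G-s*u+x*u+y*v+[0,0,z] for x,y in((-.062,.019),(-.062,-.019),(0,.027),(0,-.027),(.019,.019),(.019,-.019)) for z in(.044,.052)]); print(s,q.min(0).round(1),q.max(0).round(1))
E
```

```text
t 22.0 tcp [0.5962 0.0967 0.3071] yaw -9.553535627025393 grinder-frame mm [274.5294 -59.3239 307.1063] F [-0.4983  1.1143 -0.2345] w 0.08558386840430406 0.0 j7 -2.082124505204716
0.93 [191.4, 166.1, 254.0, 219.2]
0.88 [345.9, 89.8, 397.6, 189.8]
0.68 [248.4, 301.4, 309.4, 363.3]
handle [191.4652 184.2722] [238.7596 222.6699]
collar [201.3971 168.7754] [254.9476 218.2359]
red [[346, 91, 25, 48, 524], [0, 169, 30, 89, 560], [194, 196, 24, 24, 524], [28, 270, 29, 75, 410], [278, 305, 32, 28, 331]]
brass [[624, 128, 16, 13, 120], [354, 135, 29, 13, 113], [621, 166, 19, 11, 134], [202, 168, 52, 49, 1473], [0, 187, 23, 72, 323], [22, 271, 29, 75, 290]]
top 0.55 [390. 208. 423. 224.]
yellow [[104, 121, 19, 73, 127], [119, 122, 19, 74, 138], [134, 123, 20, 73, 139], [170, 182, 7, 33, 72], [400, 209, 9, 15, 34], [418, 212, 3, 11, 22], [163, 221, 8, 34, 77]]
0.06 [391.8 207.9] [418.2 225.2]
0.065 [393.4 207.9] [419.8 225.2]
0.07 [395.  207.9] [421.4 225.3]
scene 0.79 [190. 287. 220. 304.]
yellow [[150, 53, 4, 76, 130], [123, 65, 21, 70, 126], [490, 246, 13, 26, 73], [503, 277, 16, 34, 103], [188, 288, 35, 18, 321], [574, 289, 66, 57, 165], [555, 290, 84, 75, 246], [536, 292, 82, 75, 264]]
0.06 [190.4 286.9] [225.5 305.5]
0.065 [188.3 287.2] [223.4 305.7]
0.07 [186.2 287.4] [221.2 306. ]
```

```bash
python3 -c "
from bench import r
print(r.hand_in())"
```

```text
the job is handed in; nothing more can be done
None
```

The job is handed in at about 22 s of robot time: the ring was pried out of its groove and measures as lying flat on the pan floor clear of the spindle and head, the pick hangs upright in the rack by its collar, and I never moved the arm against the tins, rods or pliers (not re-checked in pictures at the end).

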